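# Bottom the reference probe in the dry-block well and lock it

## Robot

A 6-joint arm with a two-finger parallel gripper is mounted at the origin on the work surface. World frame = base frame: x ahead of the robot, y to its left, z up, the work surface at z = 0. Lengths are in m, angles in degrees, forces in N, time in s.
With the tool pointing down it reaches from about 0.4 to 0.825 m from the base axis. Payload 7 kg.
Tool frame: the origin (TCP) lies at the very end of the fingers, on their centre line; the grasp point (between the pads) lies 19 mm behind it (r.grasp_offset is the z of the grasp point in the tool frame, in m); z points along the fingers, y is the direction in which the jaws open and shut (so a half turn about z gives the same grasp; the last joint's range is limited). The gripper opens to 88 mm and grips with 3 to 60 N. Pads are 19 mm wide; open, the fingers measure 130 mm over their backs; the gripper's body (78 mm by 193 mm) begins 47 mm behind the grasp point.
Start: joints at [81.71, 20.546, 0.682, 0, -70.136, -16.507], TCP at [0.283, 0.613, 0.227] pointing down, gripper open.
Joint ranges: [-176.03, 176.03], [-82.01, 121.73], [-58.28, 71.71], [-173.87, 95.51], [-174.79, -0.11], [-173.66, 173.66]. Speed limits (degrees/s): [136.94, 136.94, 172.46, 180, 180, 180].

## Interface

Orientations are given as [roll, pitch, yaw] about the fixed x, y, z axes, in that order (R = Rz(yaw) Ry(pitch) Rx(roll)).
In Python, from plant import r gives the robot as it stands.
- The arm moves only by the tool carry_out, never from a script. Its argument "plan" is a list of rows, each a list of 6 numbers: the shift along the world's x, y, z in m, then the turn, a rotation vector about the world's x, y, z in rad. In form: [[tx, ty, tz, wx, wy, wz], ...]. A call has 1 to 12 rows; each row shifts and turns the pose as measured when the row begins; what a row does not reach is not made up. A row lasts 1/12 s, in which the tool goes at most 41.7 mm and 7.16 degrees, less where a joint would pass 70% of its speed; a pose out of reach is approached as far as the arm can. A call with a gripper value outside its range is refused whole. "fingers" is the closure, from -1 (fully open) to 1 (shut), set as the call begins (left out, the last holds). The fingers move at their own pace and stop on an object; "force" is the grip in N (left out, the last holds). Time passes only in rows, so rows that do not move let the fingers close. It gives the time, the measured TCP pose, the force and the opening at its end, in the units of the state.
- r.get_state(): the state, without advancing time (a new reading comes with each control period).
- r.capture(name): name is "scene" or "side" or "wrist"; returns the picture (420x560x3 uint8, red, green, blue); there is no depth.
- r.camera_model(name): a dict with "fov_y" (degrees; the focal length in pixels is half the picture's height over the tangent of half this angle, whatever the lens; pixels are square), "cx", "cy" (the principal point, pixels), "R" (3x3) and "t" (3): a world point X has camera coordinates R X + t; the wrist camera has in their place "mount" (4x4, takes a point from camera to tool coordinates, whose origin is the TCP and whose axes are the flange's). Camera axes: x right, y down, z forward; pixel columns grow to the right and rows downward; lengths in m; the calibration is good to about 2 mm. The wrist camera is an equidistant fisheye: a pixel r from the principal point sees the ray r / f radians off the axis. A picture is of the moment at which its call begins: read the wrist's pose just before it. camera_model takes no time and is no camera call.
- r.close_job(): hands the job in, once; it reports no verdict.
The state is a dict: "time_s": time; "joints": joint angles; "qd": joint speeds; "joint_torque": joint torques, N m; "tcp_pos": TCP position; "eef_rot": TCP orientation; "contact_force": force on the tool from outside, world axes, zero at the start; "moment": the same for the moment, N m; "gripper_width": finger opening in m.
Only numpy, scipy, OpenCV 4.12 (cv2) and the standard library are available. Lean on these libraries where they do the work, as an engineer would, in place of code of your own. Each camera call takes 0.05 s, during which the arm holds its last target.

## Task

Get the reference probe ready for the thermometer check: twist its white handle anticlockwise (seen from above) to free it, slide it gently down until its sprung tip bottoms in the dry-block's well and gives by a few millimetres, no harder, then twist the handle back clockwise until it is fully locked, so that the tip stays pressed lightly on the bottom. Let go, and leave the other things on the bench alone.

Things in the scene. Friction and masses are not known exactly. Their poses are not given: they have to be found in the camera images.
- calibrator: Dry-block calibrator fixed on the bench: a white case 150 (x) x 124 (y) x 120 mm high, control panel on its -x face, with a round metal block 60 mm across in the top that has five small wells. Origin on the axis of the middle well, at bench level; z up.
- well_mouth (a point): Centre of the mouth of the calibrator's middle well (8 mm wide), 122 mm above the bench. The well's floor cannot be seen; it lies 75 to 99 mm below this mouth, different from run to run: it has to be found by feel.
- stand: Probe stand clamped to the calibrator, fixed: a 12 mm rod up to 205 mm over the bench behind the block, an arm, and over the middle well an upright aluminium sleeve, 23 mm across, from 146 to 208 mm height, with a knurled collar 29 mm across on top that has a black index rib on its +x side. Origin on the well axis at bench level, axes as the calibrator's. The probe slides and twists in the sleeve.
- handle (a point): Centre (half-way up) of the probe's white handle, on the well axis: a flat solid block 26 mm thick (its x), 42 mm wide (its y), 64 mm high (z up), gripped across the 26 mm. Under it a grey collar 25 mm across, 16 mm high, with a black rib (over the sleeve's rib when locked), then the 16 mm steel inner tube. Height over the bench: 0.313 m less probe_slide. Yaw: the stand's yaw less probe_twist.
- stem_end (a point): Where the probe's 6 mm steel stem ends when its sprung tip is not pushed in: on the well axis, 238 mm below the handle's centre, already inside the well. The tip starts to give at 1 N and takes 2.5 N more for each mm, 8 mm at most. 1.5 to 4.5 mm of give (about 5 to 12 N) is a good setting; over 18 N (about 7 mm) harms the sensor.
- probe_slide (a joint): How far the probe has been lowered from its top stop, m: 0 to 0.062. Starts at 0 to 0.012; the tip meets the well's floor between 0.028 and 0.052. Unlocked it slides with a steady drag of about 4 N, which also carries its weight (0.22 kg): pushing down takes 1 to 2 N, lifting about 6 N, before the tip's spring. Locked, it holds against more than 20 N.
- probe_twist (a joint): Twist of the handle, rad, clockwise seen from above: 0 = stop at the free end, 1.25 = stop at the fully locked end. It starts locked (1.10 to 1.22). The cam clamp in the sleeve's collar bites from about 0.6 upwards, is free below 0.45 and properly locked above 1.0; turning it takes up to about 0.4 N m, and it stays where it is left.
- bowl: white bowl, 170 mm across, 50 mm high, on the bench; leave alone. Origin under its centre.
- jar: glass sample jar with steel cap, 68 mm across, 90 mm high; leave alone. Origin under its centre.
- thermometer: white hand-held thermometer lying on the bench, about 230 mm long with its thin dark probe, 24 mm high; leave alone. Origin on the bench under its handle.
- wipes_tub: white and blue tub of wipes, 90 mm across, 130 mm high; leave alone. Origin under its centre.

How it is judged (in metres and radians):
On the way, in this order (a step that is already met when the one before it is completed fails the run):
1. the handle is twisted anticlockwise until the clamp is free (value of joint probe_twist below 0.45 rad), for 0.1 s.
2. the free probe is slid down until its tip bears on the well's floor (value of joint probe_twist below 0.55 rad and contact force between stand and calibrator above 2 N), for 0.2 s.
At the end, for the whole second after the job is handed in: the probe's tip rests on the floor of the well with 2 to 15 N of spring pressure, the handle is twisted clockwise past 1.0 rad (locked); the bystanders have not been moved by more than 30 mm (value of joint probe_twist above 1 rad and contact force between stand and calibrator between 2 and 15 N); the robot touches nothing.
It fails at once if the tip is pressed on the well's floor with more than 18 N (contact force between stand and calibrator above 18 N).
It fails at once if a bystander is moved by more than 30 mm (distance of any of bowl, jar, thermometer, wipes_tub from where it was at the start of the episode above 0.03 m).
It also fails if it takes over 61 s, if anything falls off the work surface, if the arm or the gripper's body presses on something with over 40 N, if the wrist force passes 120 N, or if a joint passes its speed limit or range.

## Working session

There is one attempt and no reset: what is moved stays moved. The work goes in short steps, Python scripts to look and compute and a tool call to move; the robot and the scene stay as the last step left them, time stands still between calls to the robot, and variables do not carry over. Pictures are saved under pics/ and viewed, and the job is handed in when it is done.

Besides the shell and the picture viewer there is one more tool, called after "Emit:" by a JSON object that holds its "op" and its "data". carry_out: Moves the arm, as the interface text tells. Its arguments: {"type":"object","properties":{"plan":{"type":"array"},"fingers":{"type":"number"},"force":{"type":"number"}},"required":["plan"]}

```bash
mkdir -p pics
python3 - <<'E'
from plant import r
import cv2
print(r.get_state())
for n in ("scene","side","wrist"):
    im=r.capture(n); cv2.imwrite(f"pics/{n}0.png",im[:,:,::-1]); m=r.camera_model(n); print(n,m)
E
```

```text
{'time_s': 0.0, 'joints': array([ 8.17102105e+01,  2.05912209e+01,  6.33961745e-01, -2.13619747e-02,
       -7.01363280e+01, -1.65077859e+01]), 'qd': array([ 0.04368432,  0.03965461, -0.01722887,  0.03715652,  0.00246439,
        0.07188028]), 'joint_torque': array([ 1.38869789e-03, -5.82719314e+01,  2.93048644e+01,  6.99741885e+00,
        6.85591658e-03, -1.58814692e-04]), 'tcp_pos': array([0.28290582, 0.61230779, 0.22562264]), 'eef_rot': array([ 1.79904564e+02, -7.34122662e-03, -2.48048442e+01]), 'contact_force': array([-0.72817547, -0.25572694,  0.30600204]), 'moment': array([-0.00411438, -0.00059631,  0.01851457]), 'gripper_width': 0.08752055347112946}
scene {'fov_y': 47.46698563421141, 'cx': 287.3126512471862, 'cy': 208.39893179940339, 'R': array([[-0.79779757,  0.6026286 ,  0.01891599],
       [ 0.46843782,  0.63928899, -0.60981604],
       [-0.37958537, -0.47764879, -0.79231722]]), 't': array([ 0.44600615, -0.15941193,  1.59664346])}
side {'fov_y': 55.41602475995524, 'cx': 283.4268573213065, 'cy': 210.0382948570564, 'R': array([[-0.99369731, -0.11186709,  0.00716988],
       [-0.08753416,  0.73441522, -0.67303199],
       [ 0.07002446, -0.66941769, -0.73957862]]), 't': array([0.58113942, 0.16017425, 1.13737626])}
wrist {'fov_y': 65.70646984690485, 'cx': 277.0026794271719, 'cy': 204.30259892210782, 'mount': array([[ 2.40906756e-05, -9.64683579e-01, -2.63411450e-01,
         7.05098751e-02],
       [ 9.99999965e-01,  9.21720179e-05, -2.46102276e-04,
        -3.22193401e-04],
       [ 2.61689989e-04, -2.63411435e-01,  9.64683548e-01,
        -1.58805026e-01],
       [ 0.00000000e+00,  0.00000000e+00,  0.00000000e+00,
         1.00000000e+00]])}
```

View pics/scene0.png

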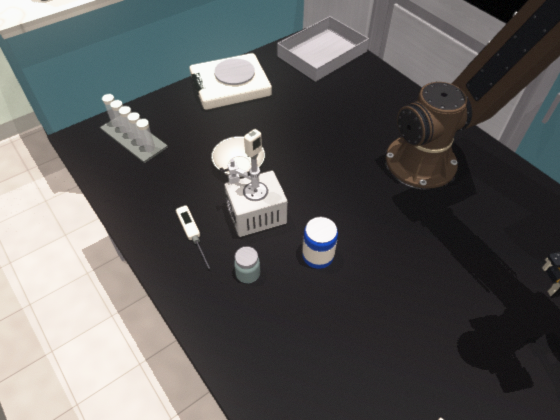

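View pics/side0.png

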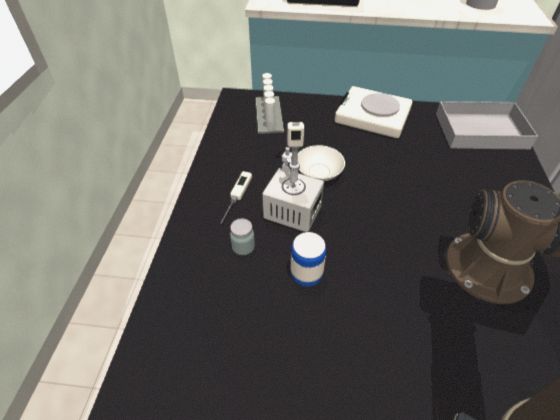

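View pics/wrist0.png

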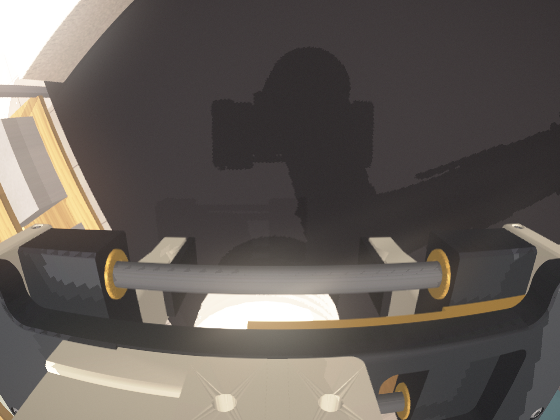

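Run:
```python
import cv2,numpy as np
a=cv2.imread("pics/scene0.png")[115:245,205:305]; b=cv2.imread("pics/side0.png")[110:240,245:345]
f=lambda x:cv2.resize(x,(400,520),interpolation=cv2.INTER_CUBIC)
cv2.imwrite("pics/zoom0.png",np.hstack([f(a),f(b)]))
```

```text
(no output)
```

View pics/zoom0.png

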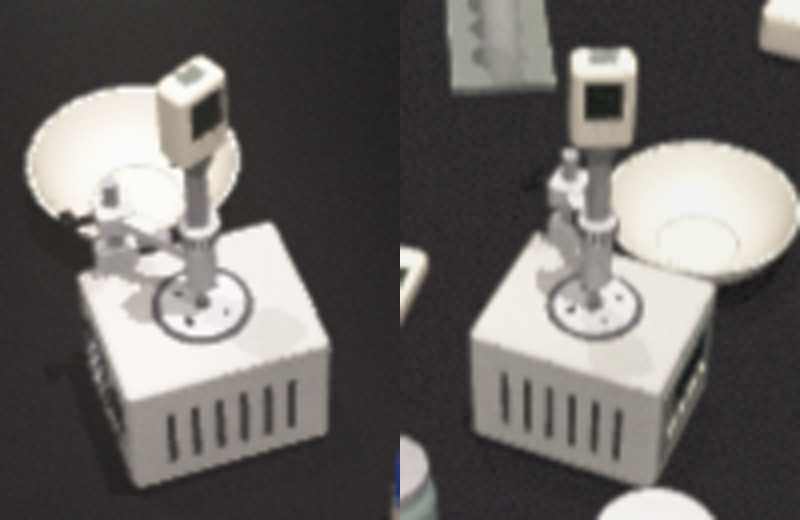

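```bash
cat > h.py <<'E'
import numpy as np
from plant import r
def K(m): 
    f=210/np.tan(np.radians(m['fov_y']/2)); return f,m['cx'],m['cy']
def proj(m,X):
    f,cx,cy=K(m); c=np.asarray(X)@np.array(m['R']).T+m['t']; return np.stack([cx+f*c[...,0]/c[...,2],cy+f*c[...,1]/c[...,2]],-1)
def onz(m,uv,z):
    f,cx,cy=K(m); R=np.array(m['R']); d=R.T@np.array([(uv[0]-cx)/f,(uv[1]-cy)/f,1]); C=-R.T@m['t']; return C+d*(z-C[2])/d[2]
def ray(m,uv):
    f,cx,cy=K(m); R=np.array(m['R']); d=R.T@np.array([(uv[0]-cx)/f,(uv[1]-cy)/f,1]); return -R.T@m['t'],d/np.linalg.norm(d)
E
python3 - <<'E'
from h import *
S=r.camera_model('scene');D=r.camera_model('side')
s=lambda u,v:(205+u/4-.4,115+v/4-.4); d=lambda u,v:(245+(u-400)/4-.4,110+v/4-.4)
print('scene corners');
for p in [(270,222),(328,345),(130,400),(80,280)]: print(onz(S,s(*p),.12))
print('side');
for p in [(715,287),(658,388),(472,332),(540,232)]: print(onz(D,d(*p),.12))
print('block', onz(S,s(203,303),.122),onz(D,d(595,306),.122))
print('collar top', onz(S,s(198,222),.208),onz(D,d(599,225),.208))
# handle centre triangulate
for a,b in [((192,112),(603,97))]:
    C1,d1=ray(S,s(*a));C2,d2=ray(D,d(*b))
    A=np.c_[d1,-d2]; t=np.linalg.lstsq(A,C2-C1,rcond=None)[0]; print(C1+d1*t[0],C2+d2*t[1])
E
```

```text
scene corners
[ 0.48930255 -0.16993245  0.12      ]
[ 0.52423687 -0.0531381   0.12      ]
[ 0.66129692 -0.09442581  0.12      ]
[ 0.63111997 -0.20460454  0.12      ]
side
[ 0.48448983 -0.16706417  0.12      ]
[ 0.51969919 -0.05935409  0.12      ]
[ 0.65764055 -0.09867117  0.12      ]
[ 0.62149492 -0.21243508  0.12      ]
block [ 0.57355807 -0.13412105  0.122     ] [ 0.57141216 -0.13413011  0.122     ]
collar top [ 0.57452397 -0.13344669  0.208     ] [ 0.57008036 -0.12625846  0.208     ]
[ 0.57231108 -0.13704442  0.30615282] [ 0.57134305 -0.13835471  0.30780487]
```

Emit:
{"op": "carry_out", "data": {"plan": [[0.005,-0.01,0.037,0,0,-0.12],[0.005,-0.01,0.037,0,0,-0.12],[0.01,-0.026,0.03,0,0,-0.12],[0.01,-0.026,0.03,0,0,-0.12],[0.01,-0.026,0.03,0,0,-0.12],[0.01,-0.026,0.03,0,0,-0.12],[0.0145,-0.037,0.01,0,0,-0.12],[0.0145,-0.037,0,0,0,-0.12],[0.0145,-0.037,0,0,0,-0.12],[0.0145,-0.037,0,0,0,-0.12],[0.0145,-0.037,0,0,0,-0.12],[0.0145,-0.037,0,0,0,-0.12]], "fingers": -1, "force": 60}}

```text
time_s: 1.15
tcp_pos: [0.4181, 0.2544, 0.4305]
eef_rot: [179.1, 0.1, -110.3]
contact_force: [0.5, 0.2, -0.3]
gripper_width: 0.0875
```

Emit:
{"op": "carry_out", "data": {"plan": [[0.0135,-0.035,0,0,0,-0.11],[0.0135,-0.035,0,0,0,-0.11],[0.0135,-0.035,0,0,0,-0.11],[0.0135,-0.035,0,0,0,-0.11],[0.0135,-0.035,0,0,0,-0.11],[0.0135,-0.035,0,0,0,-0.11],[0.0135,-0.035,0,0,0,-0.11],[0.0135,-0.035,0,0,0,-0.11],[0.0135,-0.035,0,0,0,-0.11],[0.013,-0.033,0,0,0,-0.06],[0.01,-0.02,0,0,0,0],[0,0,0,0,0,0]]}}

```text
time_s: 2.15
tcp_pos: [0.5637, -0.1407, 0.4298]
eef_rot: [179.1, 0.1, -174.3]
contact_force: [-0.4, 0.6, -1.1]
gripper_width: 0.0876
```

Run:
```python
from h import *
import cv2
s=r.get_state();print(s['tcp_pos'],s['eef_rot'],s['joints'],s['contact_force'],s['moment'])
for n in ("scene","side","wrist"):
    im=r.capture(n)[:,:,::-1]; cv2.imwrite(f"pics/{n}1.png",im)
a=cv2.imread("pics/scene1.png")[85:215,205:305]; b=cv2.imread("pics/side1.png")[80:210,245:345]
f=lambda x:cv2.resize(x,(400,520),interpolation=cv2.INTER_CUBIC)
cv2.imwrite("pics/zoom1.png",np.hstack([f(a),f(b)]))
```

```text
[ 0.56374203 -0.14070181  0.42980619] [ 1.79074320e+02  1.38187769e-01 -1.74281636e+02] [  4.61986732   8.2546266   10.32347541  -0.92869563 -91.94817859
 -88.93293689] [-0.37391425  0.55743636 -1.08630067] [ 0.08561627 -0.06208164  0.01020559]
```

View pics/wrist1.png

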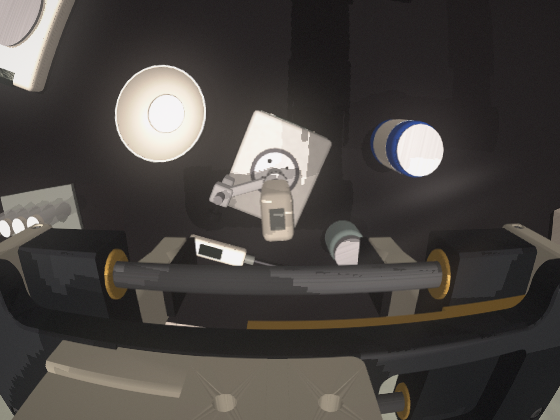

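View pics/zoom1.png

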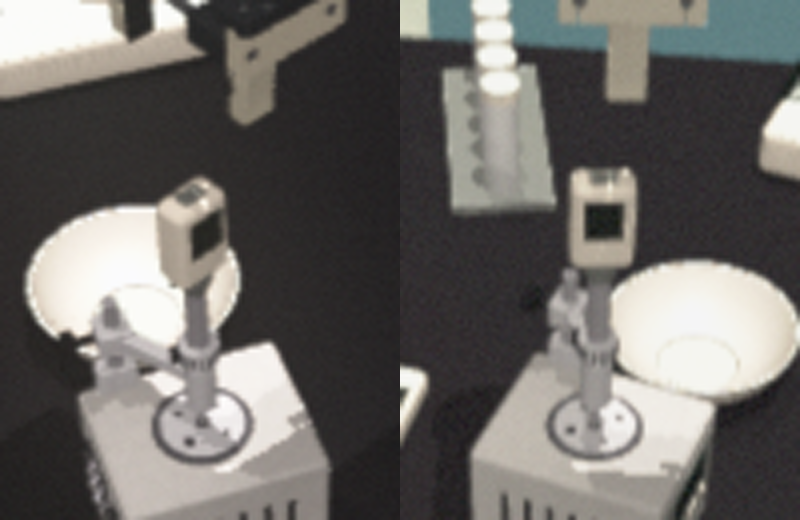

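Run:
```python
import cv2
a=cv2.imread("pics/wrist1.png")[160:250,220:340]
cv2.imwrite("pics/zw1.png",cv2.resize(a,None,fx=6,fy=6,interpolation=cv2.INTER_CUBIC))
```

```text
(no output)
```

View pics/zw1.png

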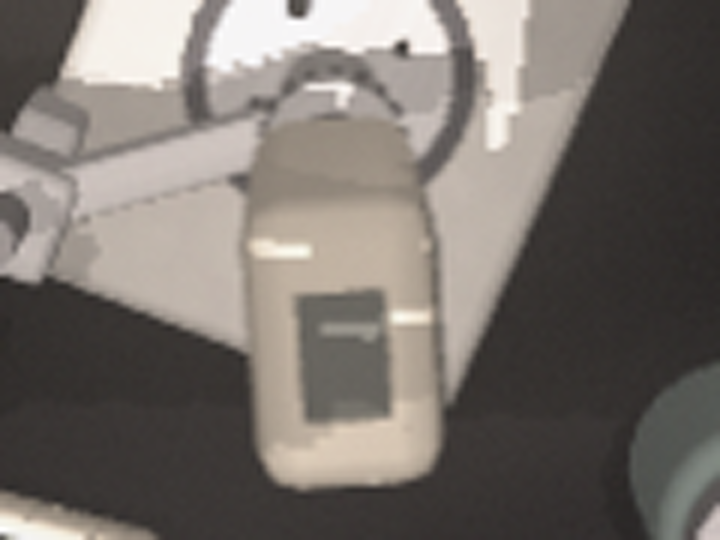

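```bash
cat >> h.py <<'E'
from scipy.spatial.transform import Rotation as Ro
def wray(m,uv,pos,rpy):
    f,cx,cy=K(m); a=np.array([uv[0]-cx,uv[1]-cy]); rr=np.hypot(*a); th=rr/f
    c=np.r_[np.sin(th)*a/rr,np.cos(th)]; M=np.array(m['mount']); R=Ro.from_euler('xyz',rpy,degrees=True).as_matrix()
    return R@M[:3,3]+pos, R@(M[:3,:3]@c)
def wonz(m,uv,pos,rpy,z):
    C,d=wray(m,uv,pos,rpy); return C+d*(z-C[2])/d[2]
E
python3 - <<'E'
from h import *
m=r.camera_model('wrist'); s=r.get_state()
p,o=s['tcp_pos'],s['eef_rot']
w=lambda u,v:(220+u/6-.4,160+v/6-.4)
for z in (.335,.345):
    P=[wonz(m,w(*q),p,o,z) for q in [(297,297),(385,291),(392,415),(307,422)]]
    P=np.array(P);print(P.mean(0))
    for v in (P[3]-P[0],P[2]-P[1],P[1]-P[0],P[2]-P[3]): print(v,np.degrees(np.arctan2(v[1],v[0])))
    E=np.array([wonz(m,w(*q),p,o,z) for q in [(250,225),(262,460),(436,205),(440,455),(345,195),(350,488)]]);print(E)
    for v in (E[1]-E[0],E[3]-E[2],): print(np.degrees(np.arctan2(v[1],v[0])))
    print(E[4]-E[5],E[4:6].mean(0),E[:4].mean(0))
S=r.camera_model('scene');D=r.camera_model('side')
s=lambda u,v:(205+u/4-.4,85+v/4-.4); d=lambda u,v:(245+(u-400)/4-.4,80+v/4-.4)
for z in (.335,.345): print(onz(S,s(190,191),z),onz(D,d(602,174),z))
# side bottom edge & top edge of front face
E
```

```text
[ 0.57407727 -0.13400552  0.335     ]
[0.01783666 0.00310866 0.        ] 9.88647412358229
[0.01768719 0.00291701 0.        ] 9.365045900356872
[-0.00201588  0.01180838  0.        ] 99.68792715506636
[-0.00216535  0.01161673  0.        ] 100.5587161525738
[[ 0.55678554 -0.14868185  0.335     ]
 [ 0.59028324 -0.14400941  0.335     ]
 [ 0.55156188 -0.12408567  0.335     ]
 [ 0.58714827 -0.11935083  0.335     ]
 [ 0.55140532 -0.13639405  0.335     ]
 [ 0.59327903 -0.13135039  0.335     ]]
7.9406809340588795
7.578791176182183
[-0.04187371 -0.00504367  0.        ] [ 0.57234217 -0.13387222  0.335     ] [ 0.57144474 -0.13403194  0.335     ]
[ 0.57084534 -0.1345172   0.345     ]
[0.01713538 0.00298643 0.        ] 9.886474123582287
[0.01699178 0.00280232 0.        ] 9.365045900357012
[-0.00193662  0.01134411  0.        ] 99.68792715506638
[-0.00208022  0.01116     0.        ] 100.55871615257374
[[ 0.55423347 -0.1486165   0.345     ]
 [ 0.58641415 -0.14412777  0.345     ]
 [ 0.54921519 -0.12498736  0.345     ]
 [ 0.58340243 -0.12043869  0.345     ]
 [ 0.54906478 -0.13681182  0.345     ]
 [ 0.58929215 -0.13196646  0.345     ]]
7.940680934058864
7.578791176182193
[-0.04022737 -0.00484536  0.        ] [ 0.56917846 -0.13438914  0.345     ] [ 0.56831631 -0.13454258  0.345     ]
[ 0.56868472 -0.14253216  0.335     ] [ 0.57359929 -0.14715817  0.335     ]
[ 0.57436006 -0.13357654  0.345     ] [ 0.57258675 -0.13312253  0.345     ]
```

Emit:
{"op": "carry_out", "data": {"plan": [[0.004,0.0035,-0.01,-0.008,-0.001,0.025],[0.004,0.0035,-0.01,-0.008,-0.001,0.025],[0,0,-0.02,0,0,0],[0,0,-0.02,0,0,0],[0,0,0,0,0,0],[0,0,0,0,0,0]]}}

```text
time_s: 2.8
tcp_pos: [0.5704, -0.1227, 0.3674]
eef_rot: [-179.9, 0.4, -170.1]
contact_force: [-0.4, -0.4, 1.3]
gripper_width: 0.0874
```

Run:
```python
from h import *
s=r.get_state();print(s['tcp_pos'],s['eef_rot'],s['contact_force'],s['moment'],s['joints'])
```

```text
[ 0.57035977 -0.12274012  0.36742592] [-179.90648752    0.42207672 -170.06583486] [-0.40199117 -0.41007003  1.25784154] [ 0.04330012 -0.14859169 -0.01648781] [ 7.09813309e+00  8.31173774e+00  2.26099656e+00  7.29804901e-02
 -8.35230776e+01 -8.71722751e+01]
```

Emit:
{"op": "carry_out", "data": {"plan": [[0.0015,-0.0113,0,0,0,-0.025],[0,0,0,0,0,0],[0,0,0,0,0,0]]}}

```text
time_s: 3.05
tcp_pos: [0.5725, -0.1326, 0.3692]
eef_rot: [-179.8, 0.5, -171.3]
contact_force: [-0.5, -0.8, -0.5]
gripper_width: 0.0877
```

Emit:
{"op": "carry_out", "data": {"plan": [[0,0,0,0,0,0],[0,0,0,0,0,0]]}}

```text
time_s: 3.22
tcp_pos: [0.573, -0.1327, 0.3707]
eef_rot: [-179.8, 0.6, -171.3]
contact_force: [0.4, -0.6, -0.8]
gripper_width: 0.0875
```

Run:
```python
from h import *
import cv2
s=r.get_state();p,o=s['tcp_pos'],s['eef_rot'];print(p,o)
im=r.capture('wrist')[:,:,::-1].copy(); cv2.imwrite("pics/wrist2.png",im)
cv2.imwrite("pics/zw2.png",cv2.resize(im[170:320,180:380],None,fx=4,fy=4,interpolation=cv2.INTER_CUBIC))
s=r.get_state();print(s['tcp_pos'],s['eef_rot'])
```

```text
[ 0.57300973 -0.13268692  0.37071839] [-179.81547718    0.63390079 -171.27879716]
[ 0.57303539 -0.13271154  0.37081707] [-179.81032261    0.64644184 -171.2766656 ]
```

View pics/zw2.png

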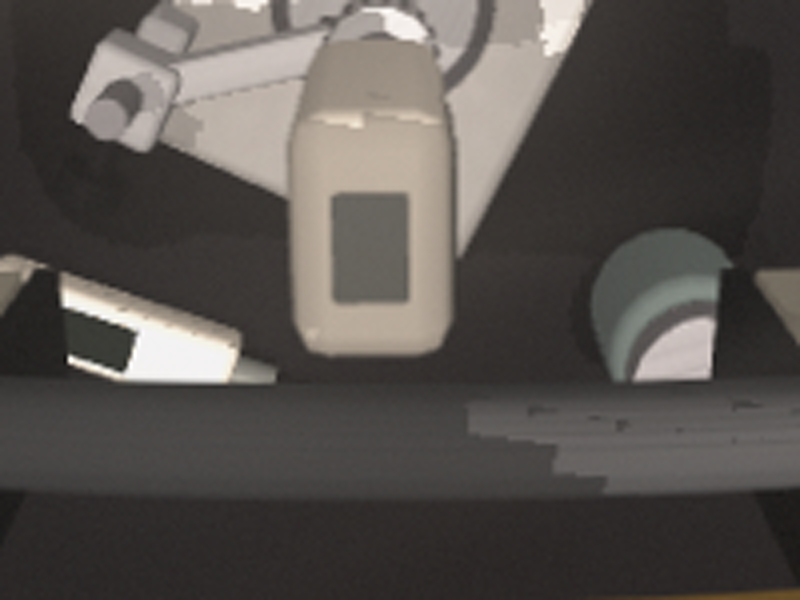

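Run:
```python
from h import *
m=r.camera_model('wrist'); s=r.get_state()
p,o=s['tcp_pos'],s['eef_rot']
w=lambda u,v:(180+u/4-.4,170+v/4-.4)
for z in (.335,.34,.345):
    P=np.array([wonz(m,w(*q),p,o,z) for q in [(332,193),(408,195),(409,302),(333,302)]])
    E=np.array([wonz(m,w(*q),p,o,z) for q in [(293,230),(453,230),(370,115),(375,355)]])
    v=P[3]-P[0]; v2=P[1]-P[0]
    print(z,P.mean(0),np.degrees(np.arctan2(v[1],v[0])),np.linalg.norm(v),np.degrees(np.arctan2(v2[1],v2[0])),E[:2].mean(0),E[2:].mean(0),np.linalg.norm(E[0]-E[1]),np.linalg.norm(E[2]-E[3]))
```

```text
0.335 [ 0.57432215 -0.13524075  0.335     ] 8.390994401535723 0.018588212629880328 97.21614316810845 [ 0.5711168  -0.13532625  0.335     ] [ 0.57262508 -0.13516378  0.335     ] 0.025375267012991767 0.0407392442694727
0.34 [ 0.57243535 -0.13543578  0.34      ] 8.390994401535737 0.01810867155208924 97.21614316810847 [ 0.56931269 -0.13551907  0.34      ] [ 0.57078206 -0.13536079  0.34      ] 0.024720632641471625 0.039688248055131416
0.345 [ 0.57054855 -0.1356308   0.345     ] 8.390994401535698 0.017629130474298257 97.21614316810849 [ 0.56750859 -0.13571189  0.345     ] [ 0.56893904 -0.13555781  0.345     ] 0.02406599826995147 0.03863725184079012
```

Emit:
{"op": "carry_out", "data": {"plan": [[-0.0005,-0.0024,-0.005,-0.001,0.011,-0.005],[0,0,-0.015,0,0,0],[0,0,-0.02,0,0,0],[0,0,-0.02,0,0,0],[0,0,0,0,0,0],[0,0,0,0,0,0]]}}

```text
time_s: 3.77
tcp_pos: [0.5727, -0.1362, 0.3099]
eef_rot: [-179.8, 0.1, -171.7]
contact_force: [-0.2, 0.1, 0.4]
gripper_width: 0.0872
```

Emit:
{"op": "carry_out", "data": {"plan": [[0,0.001,-0.01,0,0,0],[0,0,-0.009,0,0,0],[0,0,0,0,0,0],[0,0,0,0,0,0],[0,0,0,0,0,0]]}}

```text
time_s: 4.18
tcp_pos: [0.5738, -0.1354, 0.2917]
eef_rot: [-179.8, 0.2, -171.7]
contact_force: [-0.8, -0.9, 0.4]
gripper_width: 0.0877
```

Emit:
{"op": "carry_out", "data": {"plan": [[0,0,0,0,0,0],[0,0,0,0,0,0],[0,0,0,0,0,0]]}}

```text
time_s: 4.43
tcp_pos: [0.5744, -0.1355, 0.293]
eef_rot: [-179.7, 0.3, -171.6]
contact_force: [0.9, -1.1, 0.4]
gripper_width: 0.0874
```

Run:
```python
from h import *
import cv2
s=r.get_state();print(s)
a=r.capture('scene')[85:215,205:305,::-1];b=r.capture('side')[80:210,245:345,::-1]
f=lambda x:cv2.resize(x,(400,520),interpolation=cv2.INTER_CUBIC)
cv2.imwrite("pics/zoom3.png",np.hstack([f(a),f(b)]))
```

```text
{'time_s': 4.4333, 'joints': array([  5.86834572,  10.31685432,  -4.74648343,   0.26749763,
       -74.6506221 , -87.58609524]), 'qd': array([ 0.09458706, -0.2676491 ,  0.35308003,  0.07657488, -0.12363198,
       -0.02314569]), 'joint_torque': array([ 2.44215982e-03, -4.46930695e+01,  3.00004828e+01,  7.15153188e+00,
       -6.08625426e-02,  4.50369671e-04]), 'tcp_pos': array([ 0.57439511, -0.13548205,  0.29302234]), 'eef_rot': array([-179.72987916,    0.27474739, -171.6469379 ]), 'contact_force': array([ 0.88556165, -1.06856216,  0.41133039]), 'moment': array([ 0.07810115, -0.13413568,  0.02826983]), 'gripper_width': 0.08741488661972696}
```

View pics/zoom3.png

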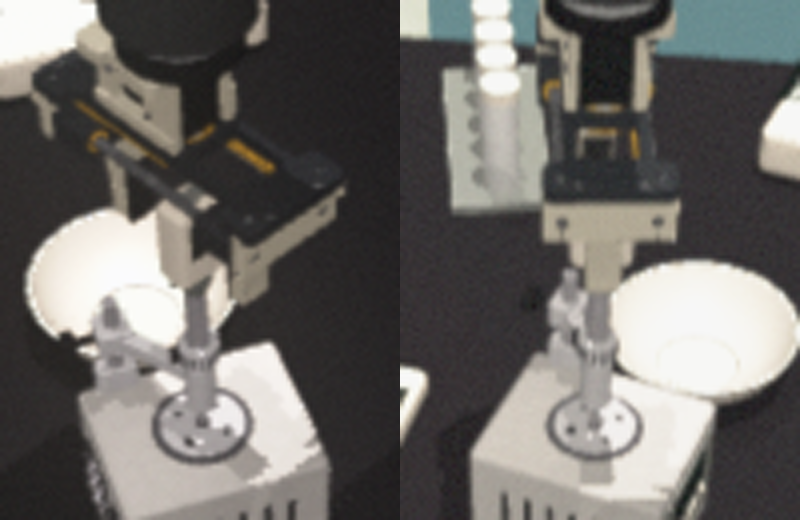

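Emit:
{"op": "carry_out", "data": {"plan": [[-0.002,0,-0.002,0,0,0],[0,0,-0.0005,0,0,0],[0,0,-0.0005,0,0,0],[0,0,-0.0005,0,0,0],[0,0,-0.0005,0,0,0],[0,0,-0.0005,0,0,0]], "fingers": 1, "force": 60}}

```text
time_s: 5.03
tcp_pos: [0.5721, -0.1355, 0.2884]
eef_rot: [-179.7, 0.3, -171.7]
contact_force: [-0.7, -0.2, -0.3]
gripper_width: 0.0532
```

Emit:
{"op": "carry_out", "data": {"plan": [[0,0,0,0,0,0],[0,0,0,0,0,0],[0,0,0,0,0,0],[0,0,0,0,0,0]]}}

```text
time_s: 5.37
tcp_pos: [0.5721, -0.1356, 0.2882]
eef_rot: [-179.7, 0.3, -171.7]
contact_force: [1.0, -8.4, -1.1]
gripper_width: 0.0264
```

```bash
cat > st.py <<'E'
from plant import r
import numpy as np
np.set_printoptions(precision=4,suppress=True)
s=r.get_state()
for k in ('time_s','tcp_pos','eef_rot','contact_force','moment','gripper_width','joints'): print(k,s[k])
E
python3 st.py
```

```text
time_s 5.3667
tcp_pos [ 0.5721 -0.1356  0.2882]
eef_rot [-179.7165    0.2839 -171.6503]
contact_force [ 1.0194 -8.3672 -1.1067]
moment [-3.1722 -0.644   0.0547]
gripper_width 0.026423638418591074
joints [  5.8863  10.2152  -5.5007   0.282  -73.9884 -87.6143]
```

Emit:
{"op": "carry_out", "data": {"plan": [[0,-0.0005,0,0,0,0],[0,0,0,0,0,0],[0,0,0,0,0,0]]}}

```text
time_s: 5.62
tcp_pos: [0.5721, -0.1359, 0.2882]
eef_rot: [-179.8, 0.3, -171.6]
contact_force: [1.1, -0.6, -0.2]
gripper_width: 0.0258
```

```bash
python3 st.py
```

```text
time_s 5.6167
tcp_pos [ 0.5721 -0.1359  0.2882]
eef_rot [-179.7654    0.3065 -171.6489]
contact_force [ 1.0743 -0.6292 -0.1953]
moment [ 0.2503 -0.152   0.1445]
gripper_width 0.02577085830720829
joints [  5.8252  10.2229  -5.4672   0.2298 -73.9935 -87.5375]
```

Emit:
{"op": "carry_out", "data": {"plan": [[0,0,0,0,0,0.05],[0,0,0,0,0,0.06],[0,0,0,0,0,0.06],[0,0,0,0,0,0.06]]}}

```text
time_s: 5.95
tcp_pos: [0.5721, -0.136, 0.2882]
eef_rot: [-179.8, 0.3, -158.1]
contact_force: [0.4, 1.0, -0.8]
gripper_width: 0.0255
```

```bash
python3 st.py
```

```text
time_s 5.95
tcp_pos [ 0.5721 -0.136   0.2882]
eef_rot [-179.7618    0.2913 -158.1045]
contact_force [ 0.421   1.0162 -0.8409]
moment [-0.2291 -0.0426 -0.0319]
gripper_width 0.0254779359661594
joints [  5.764   10.2219  -5.4373   0.1538 -73.9949 -73.9111]
```

Emit:
{"op": "carry_out", "data": {"plan": [[0,0,0,0,0,0.08],[0,0,0,0,0,0.08],[0,0,0,0,0,0.08],[0,0,0,0,0,0.08],[0,0,0,0,0,0.08]]}}

```text
time_s: 6.37
tcp_pos: [0.5721, -0.136, 0.2882]
eef_rot: [-179.8, 0.3, -134.1]
contact_force: [1.0, 0.1, 0.3]
gripper_width: 0.0258
```

```bash
python3 st.py
```

```text
time_s 6.3667
tcp_pos [ 0.5721 -0.136   0.2882]
eef_rot [-179.7677    0.2536 -134.1131]
contact_force [1.0335 0.0675 0.3146]
moment [ 0.2102 -0.0388 -0.0585]
gripper_width 0.025829529204321647
joints [  5.6774  10.2483  -5.3481   0.0142 -74.0599 -49.7948]
```

Turned 37.5° so far (0.655 rad). Continue to about 0.93.

Emit:
{"op": "carry_out", "data": {"plan": [[0,0,0,0,0,0.07],[0,0,0,0,0,0.07],[0,0,0,0,0,0.07],[0,0,0,0,0,0.06],[0,0,0,0,0,0]]}}

```text
time_s: 6.78
tcp_pos: [0.5721, -0.1359, 0.2882]
eef_rot: [-179.8, 0.2, -117.6]
contact_force: [0.1, 0.4, -0.4]
gripper_width: 0.0258
```

```bash
cat st.py>/dev/null
python3 - <<'E'
exec(open('st.py').read())
import cv2
a=r.capture('scene')[85:215,205:305,::-1];b=r.capture('side')[80:210,245:345,::-1]
f=lambda x:cv2.resize(x,(400,520),interpolation=cv2.INTER_CUBIC)
cv2.imwrite("pics/zoom4.png",np.hstack([f(a),f(b)]))
E
```

```text
time_s 6.7833
tcp_pos [ 0.5721 -0.1359  0.2882]
eef_rot [-179.7795    0.2322 -117.6162]
contact_force [ 0.1404  0.3609 -0.4264]
moment [0.2043 0.0523 0.0501]
gripper_width 0.02580377594577883
joints [  5.6201  10.2835  -5.2666  -0.0763 -74.1383 -33.2161]
```

View pics/zoom4.png

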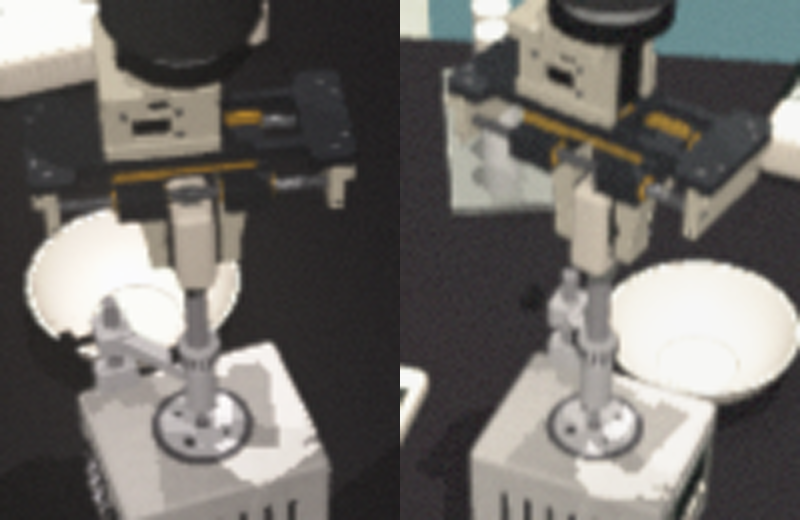

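Emit:
{"op": "carry_out", "data": {"plan": [[0,0,-0.002,0,0,0],[0,0,-0.003,0,0,0],[0,0,-0.003,0,0,0],[0,0,-0.002,0,0,0],[0,0,-0.001,0,0,0]]}}

```text
time_s: 7.3
tcp_pos: [0.5721, -0.136, 0.277]
eef_rot: [-179.7, 0.2, -118.2]
contact_force: [-0.5, 1.0, 2.2]
gripper_width: 0.026
```

```bash
python3 st.py
```

```text
time_s 7.3
tcp_pos [ 0.5721 -0.136   0.277 ]
eef_rot [-179.7273    0.2417 -118.2147]
contact_force [-0.536   0.9861  2.2079]
moment [0.4104 0.2234 0.0572]
gripper_width 0.025968602050229113
joints [  5.6332  10.5488  -6.3808  -0.0511 -72.7093 -33.8334]
```

Emit:
{"op": "carry_out", "data": {"plan": [[0,0,-0.001,0,0,0.006],[0,0,-0.001,0,0,0],[0,0,-0.001,0,0,0]]}}

```text
time_s: 7.55
tcp_pos: [0.5721, -0.1359, 0.2736]
eef_rot: [-179.7, 0.2, -117.9]
contact_force: [0.2, -0.4, 1.3]
gripper_width: 0.0258
```

Emit:
{"op": "carry_out", "data": {"plan": [[0,0,-0.001,0,0,0.003],[0,0,-0.001,0,0,0]]}}

```text
time_s: 7.72
tcp_pos: [0.5721, -0.136, 0.2714]
eef_rot: [-179.7, 0.2, -117.7]
contact_force: [0.4, -0.5, 0.9]
gripper_width: 0.0255
```

Emit:
{"op": "carry_out", "data": {"plan": [[0,0,-0.001,0,0,0],[0,0,-0.001,0,0,0],[0,0,-0.0005,0,0,0]]}}

```text
time_s: 7.97
tcp_pos: [0.5721, -0.136, 0.2686]
eef_rot: [-179.7, 0.2, -117.7]
contact_force: [-0.4, 0.6, 0.9]
gripper_width: 0.0258
```

Emit:
{"op": "carry_out", "data": {"plan": [[0,0,-0.001,0,0,0],[0,0,-0.001,0,0,0]]}}

```text
time_s: 8.13
tcp_pos: [0.5721, -0.136, 0.2665]
eef_rot: [-179.7, 0.2, -117.7]
contact_force: [0.3, 0.2, 1.4]
gripper_width: 0.0257
```

Emit:
{"op": "carry_out", "data": {"plan": [[0,0,-0.001,0,0,0],[0,0,-0.001,0,0,0]]}}

```text
time_s: 8.3
tcp_pos: [0.5721, -0.136, 0.2643]
eef_rot: [-179.7, 0.2, -117.7]
contact_force: [-0.4, 0.6, 1.4]
gripper_width: 0.026
```

Emit:
{"op": "carry_out", "data": {"plan": [[0,0,-0.001,0,0,0],[0,0,-0.001,0,0,0]]}}

```text
time_s: 8.47
tcp_pos: [0.5721, -0.136, 0.2621]
eef_rot: [-179.7, 0.2, -117.7]
contact_force: [-0.3, 0.5, 2.8]
gripper_width: 0.0259
```

Emit:
{"op": "carry_out", "data": {"plan": [[0,0,-0.001,0,0,0]]}}

```text
time_s: 8.55
tcp_pos: [0.5721, -0.136, 0.261]
eef_rot: [-179.7, 0.2, -117.7]
contact_force: [-0.1, 0.7, 2.6]
gripper_width: 0.0254
```

Emit:
{"op": "carry_out", "data": {"plan": [[0,0,-0.001,0,0,0]]}}

```text
time_s: 8.63
tcp_pos: [0.5721, -0.136, 0.2598]
eef_rot: [-179.7, 0.2, -117.7]
contact_force: [0.3, 0.9, 1.9]
gripper_width: 0.0261
```

Emit:
{"op": "carry_out", "data": {"plan": [[0,0,-0.001,0,0,0],[0,0,-0.001,0,0,0]]}}

```text
time_s: 8.8
tcp_pos: [0.5721, -0.136, 0.2576]
eef_rot: [-179.7, 0.2, -117.7]
contact_force: [-0.1, 0.4, 1.9]
gripper_width: 0.0254
```

Emit:
{"op": "carry_out", "data": {"plan": [[0,0,-0.001,0,0,0],[0,0,-0.001,0,0,0]]}}

```text
time_s: 8.97
tcp_pos: [0.5721, -0.136, 0.2554]
eef_rot: [-179.7, 0.2, -117.7]
contact_force: [-0.1, 0.2, 2.8]
gripper_width: 0.0258
```

Emit:
{"op": "carry_out", "data": {"plan": [[0,0,-0.001,0,0,0],[0,0,-0.001,0,0,0]]}}

```text
time_s: 9.13
tcp_pos: [0.5721, -0.136, 0.2531]
eef_rot: [-179.7, 0.2, -117.7]
contact_force: [-0.7, -0.2, 2.3]
gripper_width: 0.0256
```

Emit:
{"op": "carry_out", "data": {"plan": [[0,0,-0.001,0,0,0]]}}

```text
time_s: 9.22
tcp_pos: [0.5721, -0.136, 0.2521]
eef_rot: [-179.7, 0.2, -117.7]
contact_force: [-0.4, 0.9, 1.0]
gripper_width: 0.0254
```

Travel 36 mm and no spring yet. I'll go on in small steps.

Emit:
{"op": "carry_out", "data": {"plan": [[0,0,-0.001,0,0,0],[0,0,-0.001,0,0,0]]}}

```text
time_s: 9.38
tcp_pos: [0.5721, -0.136, 0.2498]
eef_rot: [-179.7, 0.2, -117.7]
contact_force: [0.2, -1.2, 1.0]
gripper_width: 0.0257
```

Emit:
{"op": "carry_out", "data": {"plan": [[0,0,-0.001,0,0,0]]}}

```text
time_s: 9.47
tcp_pos: [0.5721, -0.136, 0.2487]
eef_rot: [-179.7, 0.2, -117.7]
contact_force: [0.0, 0.9, 1.5]
gripper_width: 0.0258
```

Run:
```python
exec(open('st.py').read())
import cv2
a=r.capture('scene')[85:215,205:305,::-1];b=r.capture('side')[80:210,245:345,::-1]
f=lambda x:cv2.resize(x,(400,520),interpolation=cv2.INTER_CUBIC)
cv2.imwrite("pics/zoom5.png",np.hstack([f(a),f(b)]))
```

```text
time_s 9.4667
tcp_pos [ 0.5721 -0.136   0.2487]
eef_rot [-179.7316    0.2397 -117.6922]
contact_force [0.0275 0.8728 1.4759]
moment [ 0.3745  0.2264 -0.0286]
gripper_width 0.0257546162227132
joints [  5.6309  11.4233  -8.97    -0.0565 -69.2507 -33.3039]
```

View pics/zoom5.png

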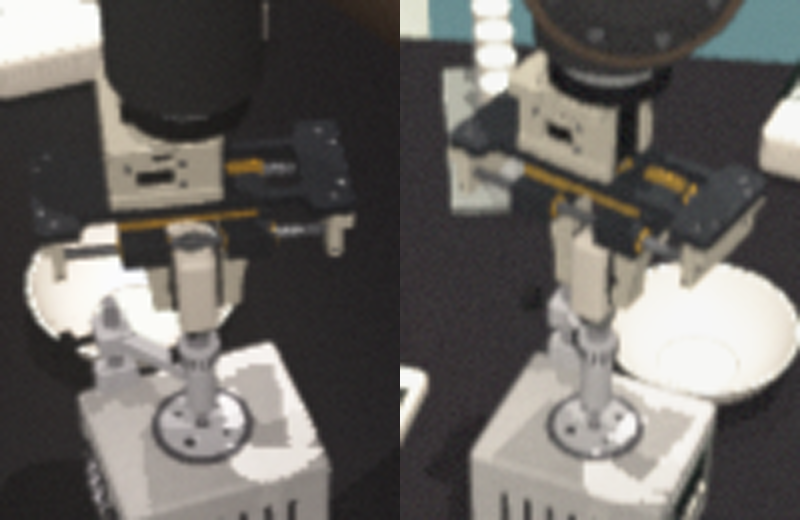

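The pictures show the handle going down with the fingers: it is near the sleeve collar, around (200,330) in the scene crop. I'll continue.

Emit:
{"op": "carry_out", "data": {"plan": [[0,0,-0.001,0,0,0],[0,0,-0.001,0,0,0]]}}

```text
time_s: 9.73
tcp_pos: [0.5721, -0.136, 0.2465]
eef_rot: [-179.7, 0.2, -117.7]
contact_force: [-0.5, 0.1, 1.4]
gripper_width: 0.0255
```

Emit:
{"op": "carry_out", "data": {"plan": [[0,0,-0.001,0,0,0]]}}

```text
time_s: 9.82
tcp_pos: [0.5721, -0.136, 0.2454]
eef_rot: [-179.7, 0.2, -117.7]
contact_force: [-1.4, 0.1, 1.6]
gripper_width: 0.0257
```

Emit:
{"op": "carry_out", "data": {"plan": [[0,0,-0.001,0,0,0],[0,0,-0.001,0,0,0]]}}

```text
time_s: 9.98
tcp_pos: [0.5721, -0.136, 0.2437]
eef_rot: [-179.7, 0.2, -117.7]
contact_force: [-2.4, 1.2, 5.7]
gripper_width: 0.0259
```

Emit:
{"op": "carry_out", "data": {"plan": [[0,0,-0.001,0,0,0]]}}

```text
time_s: 10.07
tcp_pos: [0.5721, -0.136, 0.2431]
eef_rot: [-179.7, 0.2, -117.7]
contact_force: [-2.6, 1.8, 6.4]
gripper_width: 0.0258
```

Emit:
{"op": "carry_out", "data": {"plan": [[0,0,-0.0015,0,0,0]]}}

```text
time_s: 10.15
tcp_pos: [0.5721, -0.136, 0.2422]
eef_rot: [-179.7, 0.2, -117.7]
contact_force: [-2.9, 2.3, 7.2]
gripper_width: 0.026
```

Emit:
{"op": "carry_out", "data": {"plan": [[0,0,-0.001,0,0,0],[0,0,-0.0007,0,0,0]]}}

```text
time_s: 10.32
tcp_pos: [0.5721, -0.1359, 0.2411]
eef_rot: [-179.6, 0.3, -117.7]
contact_force: [0.7, -0.0, 3.5]
gripper_width: 0.0258
```

```bash
python3 st.py
```

```text
time_s 10.3167
tcp_pos [ 0.5721 -0.1359  0.2411]
eef_rot [-179.6466    0.2576 -117.6604]
contact_force [ 0.7402 -0.0231  3.4536]
moment [ 0.4159  0.4661 -0.0473]
gripper_width 0.025768791345432404
joints [  5.6553  11.6343  -9.729   -0.0227 -68.1999 -33.3082]
```

Emit:
{"op": "carry_out", "data": {"plan": [[0,0,0,0,0,0]]}}

```text
time_s: 10.4
tcp_pos: [0.5721, -0.1359, 0.2409]
eef_rot: [-179.6, 0.3, -117.7]
contact_force: [2.2, -0.5, 2.6]
gripper_width: 0.0259
```

Emit:
{"op": "carry_out", "data": {"plan": [[0,0,0,0,0,0]]}}

```text
time_s: 10.48
tcp_pos: [0.5721, -0.136, 0.2409]
eef_rot: [-179.7, 0.2, -117.7]
contact_force: [1.2, 2.5, 2.6]
gripper_width: 0.0256
```

Emit:
{"op": "carry_out", "data": {"plan": [[0,0,-0.0005,0,0,0]]}}

```text
time_s: 10.57
tcp_pos: [0.5721, -0.136, 0.2405]
eef_rot: [-179.7, 0.2, -117.7]
contact_force: [-0.3, 1.3, 4.3]
gripper_width: 0.0258
```

Emit:
{"op": "carry_out", "data": {"plan": [[0,0,-0.0005,0,0,0]]}}

```text
time_s: 10.65
tcp_pos: [0.5721, -0.136, 0.2401]
eef_rot: [-179.7, 0.2, -117.7]
contact_force: [-1.1, 1.2, 6.3]
gripper_width: 0.0258
```

```bash
python3 - <<'E'
exec(open('st.py').read())
import cv2
im=r.capture('wrist')[:,:,::-1]; cv2.imwrite("pics/wrist6.png",im)
E
python3 st.py
```

```text
time_s 10.65
tcp_pos [ 0.5721 -0.136   0.2401]
eef_rot [-179.6526    0.2473 -117.6597]
contact_force [-1.1421  1.2173  6.3128]
moment [ 0.8368  0.8764 -0.0132]
gripper_width 0.025839811086963774
joints [  5.6577  11.6751  -9.8077  -0.0171 -68.091  -33.3118]
time_s 10.7
tcp_pos [ 0.5721 -0.1359  0.2401]
eef_rot [-179.6525    0.2477 -117.6562]
contact_force [-0.5451  0.1858  4.3378]
moment [ 0.7183  0.7164 -0.0076]
gripper_width 0.025616063098116926
joints [  5.6588  11.675   -9.812   -0.0174 -68.0865 -33.3093]
```

View pics/wrist6.png

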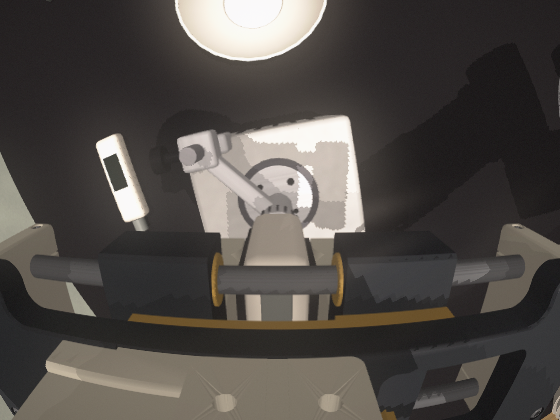

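Emit:
{"op": "carry_out", "data": {"plan": [[0,0,0.001,0,0,0]]}}

```text
time_s: 10.78
tcp_pos: [0.5721, -0.1359, 0.2404]
eef_rot: [-179.7, 0.2, -117.7]
contact_force: [2.2, -1.0, -2.9]
gripper_width: 0.0256
```

Emit:
{"op": "carry_out", "data": {"plan": [[0,0,0.001,0,0,0]]}}

```text
time_s: 10.87
tcp_pos: [0.572, -0.1359, 0.2407]
eef_rot: [-179.7, 0.2, -117.7]
contact_force: [2.4, -1.8, -4.0]
gripper_width: 0.0257
```

Emit:
{"op": "carry_out", "data": {"plan": [[0,0,0.001,0,0,0]]}}

```text
time_s: 10.95
tcp_pos: [0.5721, -0.1359, 0.2409]
eef_rot: [-179.7, 0.2, -117.7]
contact_force: [3.4, -1.3, -4.9]
gripper_width: 0.0259
```

Emit:
{"op": "carry_out", "data": {"plan": [[0,0,0.001,0,0,0]]}}

```text
time_s: 11.03
tcp_pos: [0.572, -0.1359, 0.2411]
eef_rot: [-179.8, 0.2, -117.7]
contact_force: [2.9, -1.5, -4.7]
gripper_width: 0.0255
```

Emit:
{"op": "carry_out", "data": {"plan": [[0,0,0.001,0,0,0]]}}

```text
time_s: 11.12
tcp_pos: [0.572, -0.136, 0.2414]
eef_rot: [-179.8, 0.2, -117.7]
contact_force: [3.8, -2.0, -6.8]
gripper_width: 0.0257
```

Emit:
{"op": "carry_out", "data": {"plan": [[0,0,0.001,0,0,0]]}}

```text
time_s: 11.2
tcp_pos: [0.5721, -0.136, 0.2418]
eef_rot: [-179.8, 0.2, -117.7]
contact_force: [2.5, -2.0, -7.4]
gripper_width: 0.0261
```

Emit:
{"op": "carry_out", "data": {"plan": [[0,0,0.001,0,0,0]]}}

```text
time_s: 11.28
tcp_pos: [0.5721, -0.1359, 0.2424]
eef_rot: [-179.9, 0.2, -117.7]
contact_force: [3.0, -2.1, -6.1]
gripper_width: 0.0258
```

Emit:
{"op": "carry_out", "data": {"plan": [[0,0,0.001,0,0,0]]}}

```text
time_s: 11.37
tcp_pos: [0.5721, -0.1359, 0.2431]
eef_rot: [-179.9, 0.2, -117.7]
contact_force: [2.6, -2.2, -6.5]
gripper_width: 0.0257
```

Emit:
{"op": "carry_out", "data": {"plan": [[0,0,0.001,0,0,0]]}}

```text
time_s: 11.45
tcp_pos: [0.5721, -0.1359, 0.244]
eef_rot: [-179.9, 0.2, -117.7]
contact_force: [3.9, -1.6, -6.8]
gripper_width: 0.026
```

Emit:
{"op": "carry_out", "data": {"plan": [[0,0,0.001,0,0,0]]}}

```text
time_s: 11.53
tcp_pos: [0.5721, -0.1359, 0.2451]
eef_rot: [-179.9, 0.2, -117.7]
contact_force: [2.3, -1.9, -5.6]
gripper_width: 0.0258
```

Emit:
{"op": "carry_out", "data": {"plan": [[0,0,0.001,0,0,0]]}}

```text
time_s: 11.62
tcp_pos: [0.5721, -0.1359, 0.2462]
eef_rot: [-179.9, 0.2, -117.7]
contact_force: [2.1, -2.2, -6.2]
gripper_width: 0.0256
```

Emit:
{"op": "carry_out", "data": {"plan": [[0,0,-0.001,0,0,0],[0,0,-0.001,0,0,0]]}}

```text
time_s: 11.78
tcp_pos: [0.5721, -0.136, 0.2461]
eef_rot: [-179.8, 0.2, -117.7]
contact_force: [-1.1, -0.3, 1.5]
gripper_width: 0.0261
```

Emit:
{"op": "carry_out", "data": {"plan": [[0,0,-0.001,0,0,0]]}}

```text
time_s: 11.87
tcp_pos: [0.5721, -0.136, 0.246]
eef_rot: [-179.8, 0.2, -117.7]
contact_force: [-0.1, 0.8, 2.0]
gripper_width: 0.0259
```

Emit:
{"op": "carry_out", "data": {"plan": [[0,0,-0.001,0,0,0]]}}

```text
time_s: 11.95
tcp_pos: [0.5721, -0.136, 0.2457]
eef_rot: [-179.7, 0.2, -117.7]
contact_force: [-0.5, -0.7, 1.8]
gripper_width: 0.0257
```

Emit:
{"op": "carry_out", "data": {"plan": [[0,0,-0.001,0,0,0]]}}

```text
time_s: 12.03
tcp_pos: [0.572, -0.136, 0.2452]
eef_rot: [-179.7, 0.2, -117.7]
contact_force: [-0.4, -0.1, 1.8]
gripper_width: 0.026
```

Emit:
{"op": "carry_out", "data": {"plan": [[0,0,-0.001,0,0,0]]}}

```text
time_s: 12.12
tcp_pos: [0.5721, -0.136, 0.2446]
eef_rot: [-179.7, 0.3, -117.7]
contact_force: [-0.9, 0.2, 2.9]
gripper_width: 0.0258
```

Emit:
{"op": "carry_out", "data": {"plan": [[0,0,-0.001,0,0,0]]}}

```text
time_s: 12.2
tcp_pos: [0.5721, -0.136, 0.2439]
eef_rot: [-179.7, 0.3, -117.7]
contact_force: [-1.5, 1.4, 4.5]
gripper_width: 0.0255
```

Emit:
{"op": "carry_out", "data": {"plan": [[0,0,-0.001,0,0,0]]}}

```text
time_s: 12.28
tcp_pos: [0.5721, -0.136, 0.2431]
eef_rot: [-179.6, 0.3, -117.7]
contact_force: [0.8, 0.2, 3.8]
gripper_width: 0.0259
```

Emit:
{"op": "carry_out", "data": {"plan": [[0,0,-0.001,0,0,0]]}}

```text
time_s: 12.37
tcp_pos: [0.5721, -0.1359, 0.2422]
eef_rot: [-179.6, 0.3, -117.7]
contact_force: [-0.1, 0.2, 3.6]
gripper_width: 0.0255
```

Emit:
{"op": "carry_out", "data": {"plan": [[0,0,-0.001,0,0,0]]}}

```text
time_s: 12.45
tcp_pos: [0.5721, -0.1359, 0.2412]
eef_rot: [-179.6, 0.3, -117.7]
contact_force: [0.5, 0.2, 4.1]
gripper_width: 0.0257
```

```bash
python3 st.py
```

```text
time_s 12.45
tcp_pos [ 0.5721 -0.1359  0.2412]
eef_rot [-179.6363    0.2655 -117.6632]
contact_force [0.5465 0.2011 4.1046]
moment [ 0.7033  0.6716 -0.0319]
gripper_width 0.025740963702198857
joints [  5.6557  11.6205  -9.7279  -0.0238 -68.2018 -33.311 ]
```

Emit:
{"op": "carry_out", "data": {"plan": [[0,0,-0.001,0,0,0]]}}

```text
time_s: 12.53
tcp_pos: [0.5721, -0.136, 0.2402]
eef_rot: [-179.6, 0.3, -117.7]
contact_force: [0.0, 1.0, 5.2]
gripper_width: 0.0254
```

Emit:
{"op": "carry_out", "data": {"plan": [[0,0,-0.0007,0,0,0]]}}

```text
time_s: 12.62
tcp_pos: [0.5721, -0.136, 0.2395]
eef_rot: [-179.6, 0.3, -117.7]
contact_force: [-1.6, 1.0, 6.5]
gripper_width: 0.026
```

Emit:
{"op": "carry_out", "data": {"plan": [[0,0,-0.0007,0,0,0]]}}

```text
time_s: 12.7
tcp_pos: [0.5721, -0.1359, 0.2391]
eef_rot: [-179.6, 0.2, -117.7]
contact_force: [-1.8, 2.1, 7.2]
gripper_width: 0.0256
```

```bash
python3 - <<'E'
exec(open('st.py').read())
import cv2
im=r.capture('wrist')[:,:,::-1]; cv2.imwrite("pics/wrist7.png",im)
a=cv2.imread("pics/wrist6.png")
f=lambda x:cv2.resize(x[180:270,230:330],(400,360),interpolation=cv2.INTER_CUBIC)
cv2.imwrite("pics/cmp67.png",np.hstack([f(a),f(im)]))
E
python3 st.py
```

```text
time_s 12.7
tcp_pos [ 0.5721 -0.1359  0.2391]
eef_rot [-179.6338    0.2494 -117.6516]
contact_force [-1.821   2.0743  7.2219]
moment [ 1.067   1.2662 -0.0208]
gripper_width 0.025649066642176734
joints [  5.6649  11.6967  -9.917   -0.0079 -67.9432 -33.3144]
time_s 12.75
tcp_pos [ 0.5721 -0.1359  0.2391]
eef_rot [-179.6313    0.2501 -117.6482]
contact_force [0.0159 1.1972 5.9221]
moment [ 0.9279  1.0053 -0.0496]
gripper_width 0.025785729177891608
joints [  5.6652  11.6963  -9.9218  -0.007  -67.9365 -33.3115]
```

View pics/cmp67.png

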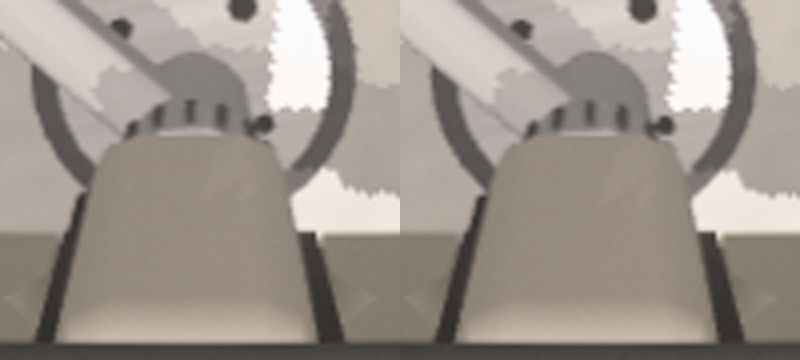

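Emit:
{"op": "carry_out", "data": {"plan": [[0,0,0,0,0,-0.05],[0,0,0,0,0,-0.07],[0,0,0,0,0,-0.07]]}}

```text
time_s: 13.0
tcp_pos: [0.5721, -0.136, 0.2391]
eef_rot: [-179.6, 0.3, -128.8]
contact_force: [0.2, 0.0, 4.7]
gripper_width: 0.0259
```

Emit:
{"op": "carry_out", "data": {"plan": [[0,0,0,0,0,-0.07],[0,0,0,0,0,-0.07]]}}

```text
time_s: 13.17
tcp_pos: [0.5721, -0.1359, 0.2391]
eef_rot: [-179.6, 0.3, -137.2]
contact_force: [-0.3, 0.2, 3.7]
gripper_width: 0.0255
```

```bash
python3 st.py
```

```text
time_s 13.1667
tcp_pos [ 0.5721 -0.1359  0.2391]
eef_rot [-179.6368    0.2579 -137.1986]
contact_force [-0.2706  0.2316  3.6985]
moment [0.8159 0.6739 0.0207]
gripper_width 0.025453744392654926
joints [  5.7612  11.6792 -10.0058   0.1452 -67.8904 -53.0148]
```

Emit:
{"op": "carry_out", "data": {"plan": [[0,0,0,0,0,-0.07],[0,0,0,0,0,-0.07],[0,0,0,0,0,-0.07],[0,0,0,0,0,-0.07]]}}

```text
time_s: 13.5
tcp_pos: [0.5721, -0.1359, 0.2391]
eef_rot: [-179.6, 0.3, -154.0]
contact_force: [-1.0, 0.6, 3.8]
gripper_width: 0.0259
```

Emit:
{"op": "carry_out", "data": {"plan": [[0,0,0,0,0,-0.07],[0,0,0,0,0,-0.07],[0,0,0,0,0,-0.06]]}}

```text
time_s: 13.75
tcp_pos: [0.5722, -0.1359, 0.2391]
eef_rot: [-179.6, 0.3, -166.1]
contact_force: [-1.6, 1.6, 5.2]
gripper_width: 0.0256
```

```bash
python3 st.py
```

```text
time_s 13.75
tcp_pos [ 0.5722 -0.1359  0.2391]
eef_rot [-179.6355    0.3202 -166.0632]
contact_force [-1.5618  1.5847  5.1521]
moment [1.0868 0.4637 0.3122]
gripper_width 0.02555085722588572
joints [  5.8859  11.6829 -10.0783   0.3412 -67.871  -82.0776]
```

Emit:
{"op": "carry_out", "data": {"plan": [[0,0,0,0,0,-0.06],[0,0,0,0,0,-0.05],[0,0,0,0,0,-0.03]]}}

```text
time_s: 14.0
tcp_pos: [0.5722, -0.1359, 0.2391]
eef_rot: [-179.6, 0.3, -174.6]
contact_force: [-1.9, 0.8, 3.9]
gripper_width: 0.0257
```

```bash
python3 st.py
```

```text
time_s 14.0
tcp_pos [ 0.5722 -0.1359  0.2391]
eef_rot [-179.6343    0.3415 -174.5697]
contact_force [-1.906   0.8059  3.9371]
moment [0.6132 0.5044 0.0995]
gripper_width 0.02569240806685294
joints [  5.9252  11.6902 -10.0925   0.398  -67.8795 -90.6448]
```

Emit:
{"op": "carry_out", "data": {"plan": [[0,0,0,0,0,-0.03],[0,0,0,0,0,-0.02]]}}

```text
time_s: 14.17
tcp_pos: [0.5722, -0.1359, 0.2391]
eef_rot: [-179.6, 0.4, -177.6]
contact_force: [-1.5, 0.5, 3.9]
gripper_width: 0.0256
```

Run:
```python
exec(open('st.py').read())
import cv2
im=r.capture('wrist')[:,:,::-1]; cv2.imwrite("pics/wrist8.png",im)
cv2.imwrite("pics/zw8.png",cv2.resize(im[180:290,210:350],None,fx=5,fy=5,interpolation=cv2.INTER_CUBIC))
```

```text
time_s 14.1667
tcp_pos [ 0.5722 -0.1359  0.2391]
eef_rot [-179.6333    0.3551 -177.6013]
contact_force [-1.5265  0.4875  3.8857]
moment [0.6348 0.499  0.2684]
gripper_width 0.025580809427888904
joints [  5.9394  11.6889 -10.1041   0.4188 -67.8758 -93.6984]
```

View pics/zw8.png

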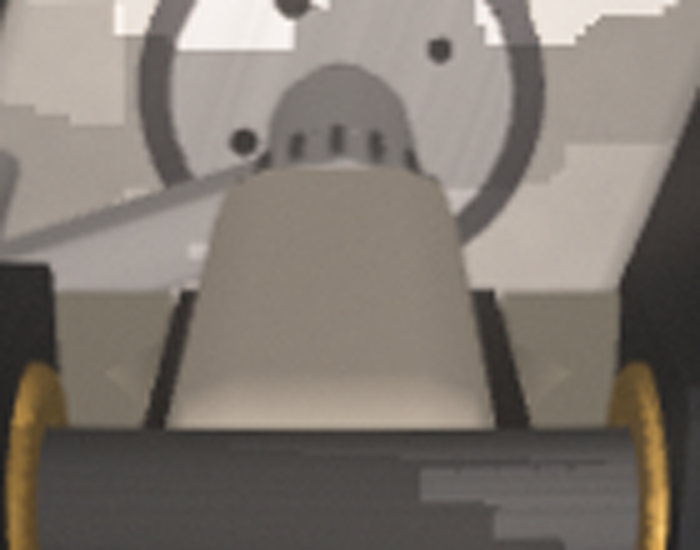

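Emit:
{"op": "carry_out", "data": {"plan": [[0,0,0,0,0,0],[0,0,0,0,0,0],[0,0,0,0,0,0]]}}

```text
time_s: 14.47
tcp_pos: [0.5722, -0.1359, 0.2391]
eef_rot: [-179.6, 0.4, -177.6]
contact_force: [-0.3, 1.0, 4.1]
gripper_width: 0.0257
```

Emit:
{"op": "carry_out", "data": {"plan": [[0,0,0,0,0,0],[0,0,0,0,0,0],[0,0,0,0,0,0],[0,0,0,0,0,0],[0,0,0,0,0,0],[0,0,0,0,0,0],[0,0,0,0,0,0],[0,0,0,0,0,0]], "fingers": -1}}

```text
time_s: 15.13
tcp_pos: [0.572, -0.136, 0.2368]
eef_rot: [-179.6, 0.3, -177.5]
contact_force: [-1.2, -0.1, -0.8]
gripper_width: 0.0737
```

```bash
python3 st.py
```

```text
time_s 15.1333
tcp_pos [ 0.572  -0.136   0.2368]
eef_rot [-179.6487    0.2543 -177.529 ]
contact_force [-1.1734 -0.0697 -0.7718]
moment [ 0.0151 -0.1112 -0.0437]
gripper_width 0.07365441322104967
joints [  5.9134  11.8192 -10.2253   0.3955 -67.7232 -93.5924]
```

Open and free. Now straight up.

Emit:
{"op": "carry_out", "data": {"plan": [[0,0,0.003,0,0,0],[0,0,0.005,0,0,0],[0,0,0.015,0,0,0],[0,0,0.025,0,0,0],[0,0,0.025,0,0,0],[0,0,0.025,0,0,0],[0,0,0.025,0,0,0],[0,0,0.02,0,0,0],[0,0,0,0,0,0],[0,0,0,0,0,0]]}}

```text
time_s: 15.97
tcp_pos: [0.5698, -0.1364, 0.3899]
eef_rot: [-179.6, 0.3, -177.5]
contact_force: [0.3, 0.7, -0.9]
gripper_width: 0.0877
```

Run:
```python
exec(open('st.py').read())
import cv2
im=r.capture('wrist')[:,:,::-1]; cv2.imwrite("pics/wrist9.png",im)
a=r.capture('scene')[85:215,205:305,::-1];b=r.capture('side')[80:210,245:345,::-1]
f=lambda x:cv2.resize(x,(400,520),interpolation=cv2.INTER_CUBIC)
cv2.imwrite("pics/zoom9.png",np.hstack([f(a),f(b)]))
```

```text
time_s 15.9667
tcp_pos [ 0.5698 -0.1364  0.3899]
eef_rot [-179.613     0.2517 -177.5428]
contact_force [ 0.2533  0.6927 -0.9422]
moment [ 0.0389 -0.1861 -0.021 ]
gripper_width 0.08771151358438037
joints [  5.921    8.4385   5.0573   0.4023 -86.391  -93.4892]
```

View pics/zoom9.png

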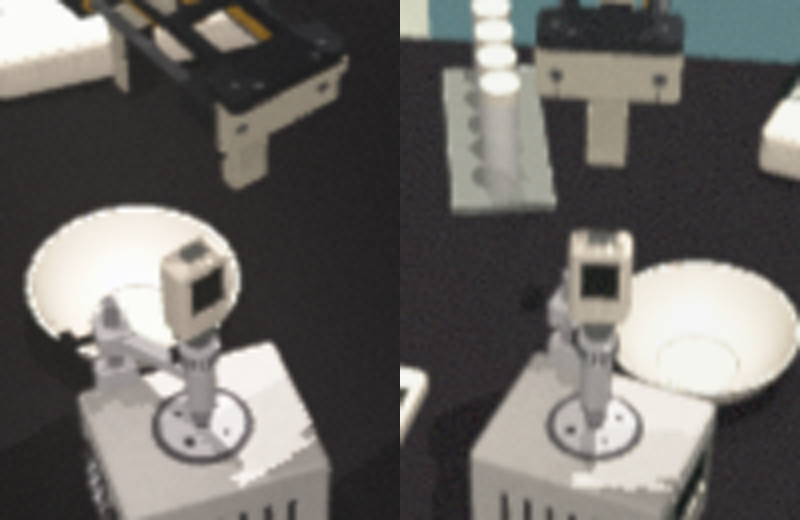

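View pics/wrist9.png

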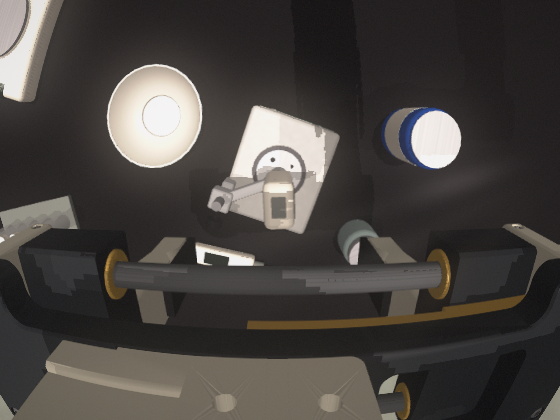

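Run:
```python
from plant import r
print(r.close_job())
```

```text
the job is handed in; nothing more can be done
None
```

The probe is lowered, locked and released, and the job is handed in at about 16 s; no verdict came back.

- **Unlocking:** I turned the handle 54° anticlockwise, which leaves the twist at about 0.2 rad by my estimate, and it then slid freely.
- **Finding the floor:** I lowered it 49 mm in all. A first rise in force came about 3 mm higher than expected and then dropped away, and it came back more weakly on a second approach. I backed off 6 mm and pressed again to judge the contact. My best estimate is that the floor is at a tool height of about 0.2415 m, with about 2.4 mm of give and 5–7 N on the tip. The cause of the earlier rise is unexplained. The force rose more slowly (about 1.7 N/mm) than the 2.5 N/mm given, so the setting is an estimate.
- **Locking:** I turned the handle back 60° clockwise, 6° past where it started, which puts the twist near the 1.25 rad stop. The tool height did not change during the turn, and the wrist view showed the handle still square in the jaws.
- **Final check:** The gripper is open and about 80 mm above the handle. In the last pictures the handle sits low and at the locked angle. The bowl, jar, thermometer and tub look undisturbed, though I did not measure their positions.

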